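Nest the upturned pot lids

TASK

Three domed pot lids have been left upside down, hollow side up, each standing on its own knob. Stack them where the largest stands, still upside down: the middle-sized lid level inside the largest, and the smallest level inside the middle-sized one, each resting with its knob in the middle of the hollow below. Leave the bowl alone.

Things in the scene. Friction and masses are not known exactly. Their poses are not given: they have to be found in the camera images.
- lid_large: Largest lid: steel dome, hollow side up on its knob, rim diameter 160 mm, 0.22 kg. Origin: centre of the knob's flat face, on the worktop; z towards the open rim. Heights above the origin, same for all lids: round black knob (44 mm wide) 0 to 18 mm; inside, flat floor (radius about 25) at 22 mm; upright black rim band, 8 mm thick radially, 46 to 62 mm (the top).
- lid_medium: Middle-sized lid: as the largest, same heights, knob, axes and origin, but 122 mm rim diameter, 0.15 kg. Pinch the rim band from above, one finger inside the lid and one outside. When nested, its origin is 22 mm above the largest's origin and its rim stands 22 mm higher than the other's rim.
- lid_small: Smallest lid: as the others, same heights, knob, axes and origin, but 86 mm rim diameter, 0.10 kg; nests 22 mm above the middle-sized one. Lids start with at least 10 mm between their rims; apart from other lids and the bowl, the 35 mm round each lid hold nothing taller than 20 mm.
- bowl: Red bowl without knob or black band, 115 mm in diameter, 59 mm high, behind the lids to the left; no part of the job, to be left where it is. Origin: centre of its underside, z up. Besides it, taller clutter (recipe stand, pepper mill, jars, mug) stands only along the back, beyond x = 0.66 m, and at the far left, beyond y = 0.48 m.
Not all that is in view belongs to the job. What is shaped like the lid_small but purple is not meant.

How it is judged:
At the end, for the whole second after the job is handed in: At rest, hollow side up: the largest lid on the worktop within 50 mm of its start, the middle-sized inside it, the smallest inside that; each centred within 15 mm of the lid below, its origin 16 to 30 mm above that lid's origin; all level within 0.17 rad (height (world z) of lid_large below 0.008 m and distance of lid_large from where it was at the start of the episode below 0.05 m and angle between each of lid_large, lid_medium, lid_small's own z axis and vertical below 0.17 rad and horizontal distance between lid_medium and lid_large below 0.015 m and horizontal distance between lid_small and lid_medium below 0.015 m and z of lid_medium in the frame of lid_large between 0.016 and 0.03 m and z of lid_small in the frame of lid_medium between 0.016 and 0.03 m and linear speed of each of lid_medium, lid_small below 0.02 m/s); the robot touches nothing.
It fails at once if the bowl is moved more than 30 mm (distance of bowl from where it was at the start of the episode above 0.03 m).
It also fails if it takes over 53 s, if anything falls off the work surface, if the arm or the gripper's body presses on something with over 40 N, if the wrist force passes 120 N, or if a joint passes its speed limit or range.

ROBOT

A 6-joint arm with a two-finger parallel gripper is mounted at the origin on a cart in front of the work surface, level with it; the furniture and walls round the work are solid. World frame = base frame: x ahead of the robot, y to its left, z up, the work surface at z = 0. Lengths are in m, angles in rad, forces in N, time in s.
With the tool pointing down it reaches from about 0.325 to 0.85 m from the base axis. Payload 4.4 kg.
Tool frame: the origin (TCP) lies midway between the tips of the shut fingers; the grasp point (between the pads) lies arm.grasp_offset behind it (arm.grasp_offset is the distance from the TCP to the grasp point, in m); z points along the fingers, y is the line along which they close (so a half turn about z gives the same grasp; the last joint's range is limited). The gripper opens to 94 mm and grips with 3 to 60 N. Pads are 16 mm wide; open, the fingers measure 119 mm over their backs; the gripper's body (75 mm by 177 mm) begins 78 mm behind the grasp point.
Start: joints at [-1.425, 0.207, 1.542, -0, 1.393, -0.15], TCP at [0.168, -0.55, 0.205] pointing down, gripper open.
Joint ranges: [-2.73, 2.73], [-0.86, 2.22], [0.23, 2.46], [-1.11, 4.25], [0.08, 2.63], [-2.82, 2.82]. Speed limits (rad/s): [2.79, 2.79, 3.14, 3.14, 3.14, 3.14].

INTERFACE

Orientations are given as a rotation vector (axis times angle).
In Python, from rig import arm, viewer, search_frame gives the robot as it stands.
- The arm moves only by the shell command python3 -m creep 'ROWS' [FORCE]. ROWS is JSON, a list of rows, each a list of 7 numbers: the turn, a rotation vector about the tool's x, y, z normalised to -1 to 1, where 1 is 0.5 rad, then the shift along the tool's x, y, z normalised to -1 to 1, where 1 is 10 cm, then the closure, from 0 (fully open) to 1 (shut). In form: [[wx, wy, wz, x, y, z, claw], ...]. A call has 1 to 20 rows; each row is the pose to reach, as a shift and turn from the pose commanded when the call began, along the tool's axes at that moment; what a row does not reach only later rows make up. A row lasts 1/10 s, in which the tool goes at most 50 mm and 8.59 degrees, less where a joint would pass 70% of its speed; a pose out of reach is approached as far as the arm can. A call with a number of a shift or a turn outside -1 to 1 is refused whole. A call with a gripper value outside its range is refused whole. The fingers move at their own pace and stop on an object; FORCE is the grip in N (left out, the last holds). Time passes only in rows, so rows that repeat a pose let the fingers close. It gives the time, the measured TCP pose, the force, the opening and the grip force at its end, in the units of the state.
- arm.observe(): the state, without advancing time (a new reading comes with each control period).
- viewer.get_image(name): name is "scene" or "top" or "wrist"; returns (picture, depth): 400x640x3 uint8, blue, green, red; 400x640 float32, m along the optical axis (not along the pixel's ray), 0 where there is no reading.
- viewer.calibration(name): a dict with "fov_y" (degrees; the focal length in pixels is half the picture's height over the tangent of half this angle, whatever the lens; pixels are square), "cx", "cy" (the principal point, pixels), "camera_from_world" (4x4, takes a point from world to camera coordinates). Camera axes: x right, y up, looking along -z (the intrinsics and any distortion apply to the point x, -y, -z); pixel columns grow to the right and rows downward; lengths in m; the calibration is good to about 2 mm. A picture is of the moment at which its call begins: read the wrist's pose just before it. calibration takes no time and is no camera call; for the wrist camera it gives the pose at the moment of the call.
- arm.close_job(): hands the job in; it is judged then, once.
Trained networks look in the newest picture that a camera, given by its name, has taken for a name from the list of things; names that differ only in an ending like _2 or _b are one class to them, and where a whole thing is asked for, a point or a joint stands for the part that bears it (a point fixed in the world has none). Each returns a list of dicts, best first, with "conf" (0 to 1); they miss things now and then, are a little off and sometimes report something else, mostly with a low value. They report only what shows in the picture. A call takes as long as a camera call. They do not tell look-alikes from the thing itself.
- search_frame(label, camera): "at" ([x, y, z] in m, in world coordinates, good to about 4 mm: the middle of the surface that is visible of it).
The state is a dict: "t": time; "joints": joint angles; "joint_vel": joint speeds; "joint_torque": joint torques, N m; "eef_pos": TCP position; "tcp_rot": TCP orientation; "ft_force": force on the tool from outside, world axes, zero at the start; "moment": the same for the moment, N m; "grip_width": finger opening in m; "gripper_force": force on a finger pad.
Only numpy, scipy, OpenCV 4.12 (cv2) and the standard library are available. Lean on these libraries where they do the work, as an engineer would, in place of code of your own. Each camera call takes 0.05 s, during which the arm holds its last target. There are 200 camera calls.

## Working session

There is one attempt and no reset: what is moved stays moved. The work goes in short steps, Python scripts to look and compute and a shell command to move; the robot and the scene stay as the last step left them, time stands still between calls to the robot, and variables do not carry over. Pictures are saved under pics/ and viewed, at most 10 in all, crops included, and the job is handed in when it is done.

```bash
mkdir -p pics; cat > h.py <<'E'
import numpy as np, cv2
from rig import arm, viewer, search_frame
from scipy.spatial.transform import Rotation as R
def cloud(name):
    im,d=viewer.get_image(name); c=viewer.calibration(name)
    f=200/np.tan(np.radians(c["fov_y"])/2)
    v,u=np.mgrid[:400,:640]
    p=np.stack([(u-c["cx"])/f*d,-(v-c["cy"])/f*d,-d,np.ones_like(d)],-1)
    return im,d,(p@np.linalg.inv(c["camera_from_world"]).T)[...,:3],c
def pix(c,P):
    f=200/np.tan(np.radians(c["fov_y"])/2)
    q=c["camera_from_world"]@np.r_[P,1]
    return c["cx"]+f*q[0]/-q[2], c["cy"]+f*q[1]/q[2]
E
python3 - <<'E'
from h import *
s=arm.observe();print(s["t"],s["eef_pos"],s["tcp_rot"],s["grip_width"],arm.grasp_offset)
for n in ("top","scene"):
    im,d,P,c=cloud(n); cv2.imwrite(f"pics/{n}0.png",im); np.save(f"{n}.npy",P)
    print(n,{k:c[k] for k in c if k!="camera_from_world"})
    for l in ("lid_large","lid_medium","lid_small","bowl"):
        for r in search_frame(l,n)[:4]: print(n,l,np.round(r["at"],3),round(r["conf"],2),np.round(pix(c,r["at"])))
E
```

```text
0.0 [ 0.16804152 -0.54907225  0.2043127 ] [-3.10486804e+00 -4.64214086e-01  2.04446325e-05] 0.09393127200553542 0.0188
top {'fov_y': 46.67136132264974, 'cx': 317.9332616082558, 'cy': 193.1806309683173}
top lid_large [0.46  0.018 0.038] 0.79 [439. 218.]
top lid_medium [0.536 0.206 0.034] 0.92 [377. 194.]
top lid_small [0.389 0.768 0.03 ] 0.96 [197. 244.]
top lid_small [0.446 0.412 0.031] 0.73 [312. 224.]
top bowl [0.675 0.405 0.019] 0.9 [313. 152.]
scene {'fov_y': 43.4904322432552, 'cx': 326.48585380932315, 'cy': 199.4751429800835}
scene lid_large [ 0.464 -0.007  0.044] 0.91 [397. 154.]
scene lid_medium [0.543 0.186 0.05 ] 0.8 [354. 171.]
scene lid_small [0.447 0.402 0.047] 0.79 [351. 212.]
scene lid_small [0.393 0.754 0.05 ] 0.63 [307. 291.]
scene bowl [0.678 0.387 0.034] 0.81 [289. 192.]
```

View pics/top0.png

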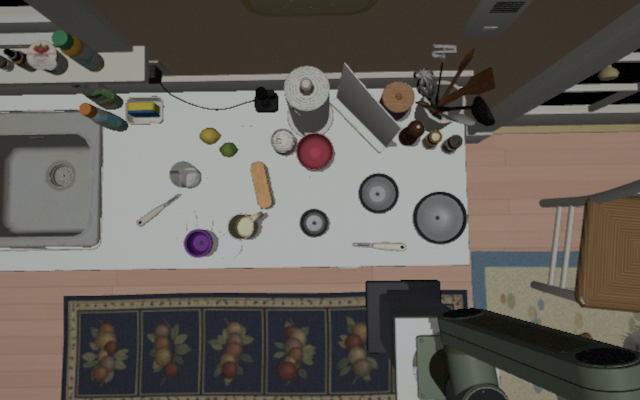

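View pics/scene0.png

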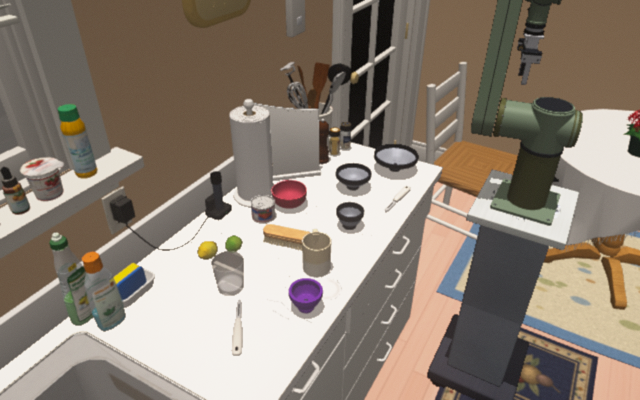

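Top view: the large lid is at pixel (439,218) and the medium at (378,193). The candidates for the small lid are the steel one at (314,222) and the purple look-alike at (199,243). Other round things are the red bowl (315,152), a glass (185,175), the mug (243,227) and a jar (283,141). By the description I choose the steel one at (314,222). Next I'll fit the rims and check that choice in a crop.

```bash
cat >> h.py <<'E'
from scipy.optimize import least_squares
def rim(P,c0,r,zlo=.054,zhi=.072,z0=0):
    q=P.reshape(-1,3); d=np.hypot(*(q[:,:2]-c0).T)
    m=(q[:,2]>zlo+z0)&(q[:,2]<zhi+z0)&(d<r+.03); q=q[m]
    # band spans radii r-8mm..r: residual zero within
    f=lambda x:np.hypot(*(q[:,:2]-x[:2]).T)-(r-.004)
    s=least_squares(f,list(c0),loss="soft_l1",f_scale=.003)
    return s.x,len(q),np.sqrt(np.mean(s.fun**2)),np.median(q[:,2])
E
python3 - <<'E'
from h import *
im=cv2.imread("pics/top0.png"); cv2.imwrite("pics/crop.png",cv2.resize(im[170:280,270:480],None,fx=3.5,fy=3.5))
for n in ("top","scene"):
    P=np.load(n+".npy")
    for l,c0,r in (("L",(.462,.01),.08),("M",(.538,.2),.061),("S",(.446,.408),.043)): print(n,l,*rim(P,c0,r))
E
```

```text
top L [0.45919334 0.02240005] 465 0.002600936205200733 0.06190591638982945
top M [0.53678672 0.20732798] 320 0.00241831169452434 0.061659445320210615
top S [0.44913457 0.40608225] 207 0.0023129570679610873 0.061091959380205285
scene L [0.45819339 0.02558311] 282 0.0036536764767457095 0.05951294271709018
scene M [0.5354059  0.21107811] 243 0.00360125586433933 0.059983966760061125
scene S [0.44771915 0.41053774] 216 0.0032681694873382245 0.05972362527838315
```

View pics/crop.png

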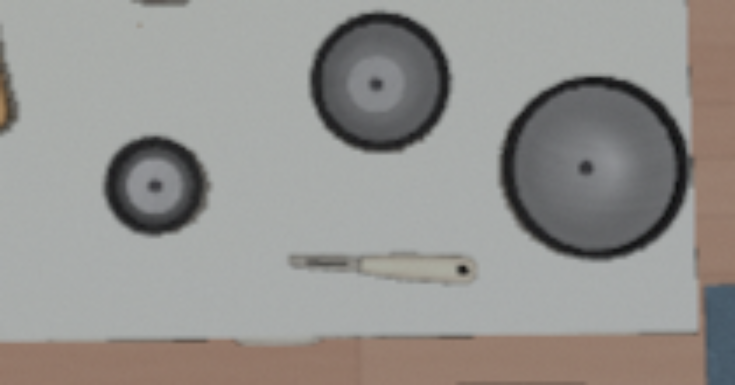

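The crop confirms three steel lids with black bands: large at right (595,167), medium (380,82), small (155,186). No purple is involved. I'll pinch the near sides (−x) with tool y along world x, so first I turn and travel to above the medium lid.

```bash

python3 -m creep '[[0,0,-1,0.9,-1,0,0.5],[0,0,-1,0.9,-1,0,0.5],[0,0,-1,0.9,-1,0,0.5],[0,0,-1,0.9,-1,0,0.5]]' 40
python3 -m creep '[[0,0,-1,1,-0.6,0,0.5],[0,0,-1,1,-0.6,0,0.5],[0,0,-1,1,-0.6,0,0.5],[0,0,-1,1,-0.6,0,0.5]]'
python3 -m creep '[[0,0,-0.548,1,0.3,0,0.5],[0,0,-0.548,1,0.3,0,0.5],[0,0,-0.548,1,0.3,0,0.5],[0,0,-0.548,1,0.3,0,0.5]]'
```

```text
t: 0.9
eef_pos: [0.2264, -0.424, 0.2052]
tcp_rot: [-2.889, -1.229, -0.002]
ft_force: [-0.2, -0.3, -0.2]
grip_width: 0.0653
gripper_force: 0.0
t: 1.3
eef_pos: [0.2524, -0.3119, 0.2054]
tcp_rot: [-2.498, -1.906, -0.001]
ft_force: [-0.3, -0.4, 0.8]
grip_width: 0.0472
gripper_force: 0.0
t: 1.7
eef_pos: [0.3084, -0.2256, 0.2057]
tcp_rot: [2.218, 2.224, -0.001]
ft_force: [-1.1, -0.2, 0.3]
grip_width: 0.0468
gripper_force: 0.0
```

```bash

python3 -m creep '[[0,0,0,0.87,0.34,0,0.5],[0,0,0,0.87,0.34,0,0.5]]' >/dev/null
python3 -m creep '[[0,0,0,0.87,0.34,0,0.5],[0,0,0,0.87,0.34,0,0.5]]' >/dev/null
python3 -m creep '[[0,0,0,0.87,0.34,0,0.5],[0,0,0,0.87,0.34,0,0.5]]' >/dev/null
python3 -m creep '[[0,0,0,0.87,0.34,0,0.5],[0,0,0,0.87,0.34,0,0.5]]' >/dev/null
python3 -m creep '[[0,0,0,0.87,0.34,0,0.5],[0,0,0,0.87,0.34,0,0.5],[0,0,0,0.87,0.34,0,0.5],[0,0,0,0.87,0.34,0,0.5]]'
python3 - <<'E'
from h import *
im,d,P,c=cloud("wrist"); cv2.imwrite("pics/w1.png",im)
print(arm.observe()["eef_pos"]); print(rim(P,(.536,.209),.061)); print(np.linalg.inv(c["camera_from_world"])[:3,3])
E
```

```text
t: 2.9
eef_pos: [0.4786, 0.2076, 0.2049]
tcp_rot: [2.222, 2.22, -0.003]
ft_force: [-0.0, -0.1, 0.3]
grip_width: 0.0468
gripper_force: 0.0
[0.47828292 0.20698223 0.2049794 ]
(array([0.53550109, 0.20677152]), 2441, np.float64(0.0025348400785074627), np.float64(0.06210160675933918))
[0.47835936 0.28162626 0.38429483]
```

View pics/w1.png

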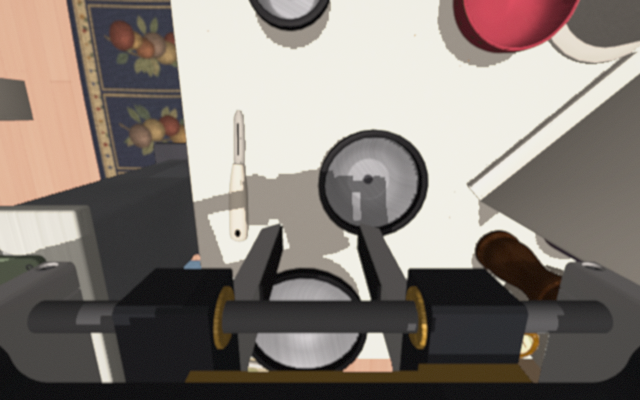

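The wrist view shows the medium lid at (372,182), with the fingers either side of its near rim; the large lid is behind them at (305,315). The position is good, so I descend and grip.

```bash

python3 -m creep '[[0,0,0,0,0,0.4,0.5],[0,0,0,0,0,0.8,0.5],[0,0,0,0,0,0.8,0.5]]' >/dev/null
python3 -m creep '[[0,0,0,0,0,0.3,0.5],[0,0,0,0,0,0.55,0.5],[0,0,0,0,0,0.8,0.5],[0,0,0,0,0,0.8,0.5],[0,0,0,0,0,0.8,0.5]]'
python3 -m creep '[[0,0,0,0,0,0,1],[0,0,0,0,0,0,1],[0,0,0,0,0,0,1],[0,0,0,0,0,0,1],[0,0,0,0,0,0,1],[0,0,0,0,0,0,1],[0,0,0,0,0,0,1],[0,0,0,0,0,0,1],[0,0,0,0,0,0,1]]' 45
```

```text
t: 3.75
eef_pos: [0.479, 0.2079, 0.0471]
tcp_rot: [2.223, 2.219, 0.002]
ft_force: [0.0, 0.2, -0.1]
grip_width: 0.0469
gripper_force: 0.0
t: 4.65
eef_pos: [0.478, 0.2088, 0.0456]
tcp_rot: [-2.221, -2.221, -0.0]
ft_force: [-0.7, 1.5, 2.3]
grip_width: 0.0069
gripper_force: 44.6
```

```bash

python3 -m creep '[[0,0,0,0,0,-0.1,1],[0,0,0,0,0,-0.3,1],[0,0,0,0,0,-0.6,1],[0,0,0,0,0,-0.9,1],[0,0,0,0,0,-1,1],[0,0,0,0,0,-1,1],[0,0,0,0,0,-1,1]]'
cat >> h.py <<'E'
def pose(P,c0,r,z):
    "rim top plane of a lifted lid: centre, height, tilt"
    q=P.reshape(-1,3); d=np.hypot(*(q[:,:2]-c0).T)
    m=(abs(q[:,2]-z)<.015)&(d<r+.015)&(d>r-.02); q=q[m]
    for _ in range(4):
        A=np.c_[q[:,:2]-c0,np.ones(len(q))]; k=np.linalg.lstsq(A,q[:,2],rcond=None)[0]; e=q[:,2]-A@k
        q=q[e>-.004] if _<3 else q
    f=lambda x:np.hypot(*(q[:,:2]-x[:2]).T)-(r-.004)
    s=least_squares(f,list(c0),loss="soft_l1",f_scale=.003)
    return np.round(np.r_[s.x,k[2],k[:2]],4),len(q)
E
python3 - <<'E'
from h import *
s=arm.observe();print(s["eef_pos"],s["grip_width"],s["gripper_force"])
im,d,P,c=cloud("wrist"); cv2.imwrite("pics/w2.png",im)
print(pose(P,(.536,.208),.061,.162))
print(rim(P,(.459,.0235),.08))
E
```

```text
t: 5.35
eef_pos: [0.4769, 0.2084, 0.1442]
tcp_rot: [-2.221, -2.221, 0.003]
ft_force: [-0.4, 0.4, -1.6]
grip_width: 0.0069
gripper_force: 44.6
[0.47686691 0.20838441 0.14421611] 0.006927950784207173 44.553452985383046
(array([ 0.5319,  0.202 ,  0.1603, -0.0411, -0.0201]), 6346)
(array([0.459 , 0.0235]), 0, np.float64(nan), np.float64(nan))
  return _methods._mean(a, axis=axis, dtype=dtype,
  ret = ret.dtype.type(ret / rcount)
```

View pics/w2.png

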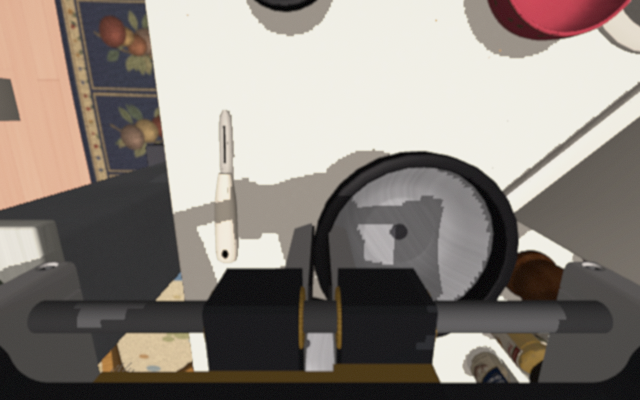

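```bash

python3 -m creep '[[0,0,0,-0.15,-0.05,0,1],[0,0,0,-0.4,-0.15,0,1],[0,0,0,-0.7,-0.28,0,1],[0,0,0,-0.92,-0.38,0,1]]' >/dev/null
python3 -m creep '[[0,0,0,-0.3,-0.12,0,1],[0,0,0,-0.6,-0.25,0,1],[0,0,0,-0.8,-0.34,0,1],[0,0,0,-0.92,-0.38,0,1],[0,0,0,-0.92,-0.38,0,1],[0,0,0,-0.92,-0.38,0,1]]'
python3 - <<'E'
from h import *
im,d,P,c=cloud("wrist"); cv2.imwrite("pics/w3.png",im)
s=arm.observe();print(s["eef_pos"])
q=P.reshape(-1,3); 
# held rim top: highest band points away from gripper
e=s["eef_pos"]; m=(q[:,2]>.14)&(q[:,2]<.175)&(q[:,1]>e[1]+.02)&(np.hypot(q[:,0]-e[0]-.057,q[:,1]-e[1])<.075)&(np.hypot(q[:,0]-e[0]-.057,q[:,1]-e[1])>.05)
q=q[m]; print(len(q),q.min(0),q.max(0)); print(pose(q,(e[0]+.057,e[1]),.061,.16))
for n in ("top","scene"):
    im,d,P,c=cloud(n); cv2.imwrite(f"pics/{n}3.png",im); print(n,rim(P,(.458,.023),.08), pose(P,(e[0]+.057,e[1]),.061,.16))
E
```

```text
t: 6.4
eef_pos: [0.4011, 0.0245, 0.1447]
tcp_rot: [-2.222, -2.219, 0.001]
ft_force: [0.4, 0.1, -1.1]
grip_width: 0.007
gripper_force: 44.5
[0.4014198  0.02481613 0.1448983 ]
2870 [0.40323846 0.04481944 0.14330472] [0.51151113 0.07949182 0.16315961]
(array([ 4.577e-01,  2.000e-02,  1.612e-01,  4.000e-04, -1.190e-02]), 2464)
top (array([0.45919679, 0.02166337]), 268, np.float64(0.0024514322901662876), np.float64(0.0620246678232248)) (array([ 0.4585,  0.0189,  0.161 , -0.0075,  0.0058]), 219)
scene (array([0.45789362, 0.02608719]), 253, np.float64(0.003672731729447417), np.float64(0.05977314893218888)) (array([ 0.4574,  0.0229,  0.1611, -0.0647, -0.007 ]), 176)
```

```bash
python3 -c "
import cv2
a=cv2.imread('pics/scene3.png')[90:220,300:460];b=cv2.imread('pics/top3.png')[150:280,360:520]
import numpy as np
cv2.imwrite('pics/c3.png',cv2.resize(np.hstack([a,b]),None,fx=2.5,fy=2.5))"
```

```text
(no output)
```

View pics/c3.png

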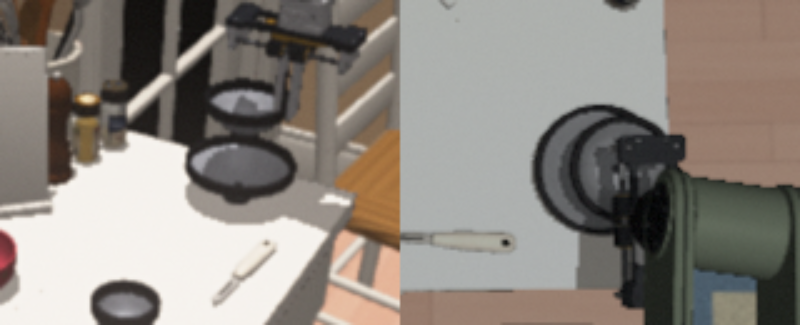

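The left half shows the medium lid level, just above the large one. Both fixed cameras put it 3 mm too low in y, so I correct that and lower it.

```bash

python3 -m creep '[[0,0,0,0.03,0,0.2,1],[0,0,0,0.03,0,0.4,1],[0,0,0,0.03,0,0.55,1],[0,0,0,0.03,0,0.65,1],[0,0,0,0.03,0,0.7,1],[0,0,0,0.03,0,0.73,1],[0,0,0,0.03,0,0.75,1],[0,0,0,0.03,0,0.75,1],[0,0,0,0.03,0,0.75,1]]'
```

```text
t: 7.45
eef_pos: [0.4024, 0.0276, 0.0709]
tcp_rot: [2.221, 2.221, 0.001]
ft_force: [-1.1, 0.2, -0.9]
grip_width: 0.007
gripper_force: 44.5
```

```bash

python3 -m creep '[[0,0,0,0,0,0.02,1],[0,0,0,0,0,0.03,1],[0,0,0,0,0,0.03,1]]'
```

```text
t: 7.75
eef_pos: [0.402, 0.0276, 0.0677]
tcp_rot: [2.221, 2.221, 0.0]
ft_force: [-1.1, -0.2, 2.2]
grip_width: 0.007
gripper_force: 44.6
```

```bash

python3 -m creep '[[0,0,0,0,0,0,0.72],[0,0,0,0,0,0,0.72],[0,0,0,0,0,0,0.72],[0,0,0,0,0,0,0.72],[0,0,0,0,0,0,0.72]]'
python3 -m creep '[[0,0,0,0,0,-0.3,0.72],[0,0,0,0,0,-0.7,0.6],[0,0,0,0,0,-1,0.5],[0,0,0,0,0,-1,0.5]]' >/dev/null
python3 -m creep '[[0,0,0,0.9,0,-0.2,0.5],[0,0,0,0.9,0,-0.3,0.5],[0,0,0,0.9,0,-0.3,0.5]]'
python3 - <<'E'
from h import *
for n in ("wrist","top","scene"):
    im,d,P,c=cloud(n); print(n,rim(P,(.458,.023),.08), rim(P,(.458,.023),.061,z0=.022), pose(P,(.458,.023),.061,.082),rim(P,(.4485,.408),.043))
E
```

```text
t: 8.25
eef_pos: [0.402, 0.0277, 0.0674]
tcp_rot: [2.221, 2.221, 0.0]
ft_force: [-0.2, -0.1, -0.3]
grip_width: 0.0265
gripper_force: 0.0
t: 8.95
eef_pos: [0.4027, 0.1213, 0.1987]
tcp_rot: [2.215, 2.227, 0.006]
ft_force: [1.7, 0.3, -0.7]
grip_width: 0.0466
gripper_force: 0.0
wrist (array([0.45822284, 0.01985256]), 2865, np.float64(0.01761447139613967), np.float64(0.060672541757042064)) (array([0.45731924, 0.02036573]), 1195, np.float64(0.0024240941367110694), np.float64(0.08284651298075657)) (array([ 0.4574,  0.02  ,  0.083 ,  0.0012, -0.0096]), 1120) (array([0.4485, 0.408 ]), 0, np.float64(nan), np.float64(nan))
top (array([0.45104166, 0.04014031]), 388, np.float64(0.01496604614974394), np.float64(0.06176544065308798)) (array([0.45914726, 0.02221239]), 152, np.float64(0.002576541221200262), np.float64(0.0834993734684969)) (array([ 0.4589,  0.022 ,  0.0848, -0.0168,  0.0046]), 131) (array([0.44916521, 0.4060781 ]), 208, np.float64(0.002320639379103402), np.float64(0.06201005052810227))
scene (array([0.456089  , 0.03517046]), 419, np.float64(0.0173485430037381), np.float64(0.06141923804554339)) (array([0.45783737, 0.02541138]), 216, np.float64(0.0034643282977268215), np.float64(0.08181442605010969)) (array([ 0.4578,  0.025 ,  0.0823, -0.0176,  0.0064]), 179) (array([0.44781735, 0.4104254 ]), 217, np.float64(0.002885931687570883), np.float64(0.06009138081698362))
  return _methods._mean(a, axis=axis, dtype=dtype,
  ret = ret.dtype.type(ret / rcount)
```

Medium is nested: its rim is at 83 mm, level and concentric. Next is the small lid.

```bash

python3 -m creep '[[0,0,0,0.5,0.02,0,0.5],[0,0,0,0.95,0.02,0,0.5]]' >/dev/null
python3 -m creep '[[0,0,0,0.5,0.02,0,0.5],[0,0,0,0.95,0.02,0,0.5]]' >/dev/null
python3 -m creep '[[0,0,0,0.5,0.03,0,0.5],[0,0,0,0.95,0.03,0,0.5],[0,0,0,0.95,0.03,0,0.5],[0,0,0,0.95,0.03,0,0.5]]'
python3 - <<'E'
from h import *
im,d,P,c=cloud("wrist"); cv2.imwrite("pics/w4.png",im)
print(arm.observe()["eef_pos"]); print(rim(P,(.448,.406),.043))
E
```

```text
t: 9.9
eef_pos: [0.4087, 0.4014, 0.1954]
tcp_rot: [2.221, 2.221, -0.006]
ft_force: [-0.8, 0.4, 0.7]
grip_width: 0.0468
gripper_force: 0.0
[0.40888425 0.40070779 0.19583478]
(array([0.44814532, 0.40671187]), 1888, np.float64(0.0024586725617286335), np.float64(0.06248659820078617))
```

View pics/w4.png

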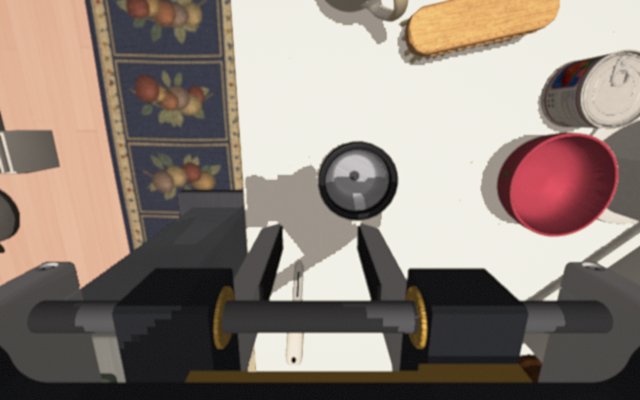

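The picture shows the steel small lid at (358,180) with clear space round it; the bowl at (565,185) is well away. I shift 5 mm in y, descend and grip.

```bash

python3 -m creep '[[0,0,0,0.05,0,0.4,0.5],[0,0,0,0.05,0,0.75,0.5],[0,0,0,0.05,0,0.75,0.5]]' >/dev/null
python3 -m creep '[[0,0,0,0,0,0.3,0.5],[0,0,0,0,0,0.55,0.5],[0,0,0,0,0,0.75,0.5],[0,0,0,0,0,0.75,0.5],[0,0,0,0,0,0.75,0.5]]'
python3 -m creep '[[0,0,0,0,0,0,1],[0,0,0,0,0,0,1],[0,0,0,0,0,0,1],[0,0,0,0,0,0,1],[0,0,0,0,0,0,1],[0,0,0,0,0,0,1],[0,0,0,0,0,0,1],[0,0,0,0,0,0,1],[0,0,0,0,0,0,1]]' 45
python3 -m creep '[[0,0,0,0,0,-0.1,1],[0,0,0,0,0,-0.3,1],[0,0,0,0,0,-0.6,1],[0,0,0,0,0,-0.9,1],[0,0,0,0,0,-1,1],[0,0,0,0,0,-1,1],[0,0,0,0,0,-1,1]]'
```

```text
t: 10.75
eef_pos: [0.41, 0.4072, 0.049]
tcp_rot: [2.223, 2.22, 0.002]
ft_force: [0.0, 0.2, 0.9]
grip_width: 0.0469
gripper_force: 0.0
t: 11.65
eef_pos: [0.4091, 0.4079, 0.0477]
tcp_rot: [2.221, 2.221, 0.001]
ft_force: [1.2, -0.2, 1.8]
grip_width: 0.0071
gripper_force: 44.2
t: 12.35
eef_pos: [0.408, 0.407, 0.1461]
tcp_rot: [-2.221, -2.221, 0.004]
ft_force: [-0.6, -0.1, -1.8]
grip_width: 0.0067
gripper_force: 44.2
```

```bash

python3 -m creep '[[0,0,0,-0.1,0.02,-0.1,1],[0,0,0,-0.35,0.02,-0.3,1],[0,0,0,-0.65,0.02,-0.3,1],[0,0,0,-0.96,0.02,-0.3,1]]' >/dev/null
python3 -m creep '[[0,0,0,-0.35,0.02,0,1],[0,0,0,-0.65,0.02,0,1],[0,0,0,-0.96,0.02,0,1]]' >/dev/null
python3 -m creep '[[0,0,0,-0.35,0.02,0,1],[0,0,0,-0.65,0.02,0,1],[0,0,0,-0.96,0.02,0,1]]' >/dev/null
python3 -m creep '[[0,0,0,-0.35,0.02,0,1],[0,0,0,-0.65,0.02,0,1],[0,0,0,-0.85,0.02,0,1],[0,0,0,-0.96,0.02,0,1],[0,0,0,-0.96,0.02,0,1],[0,0,0,-0.96,0.02,0,1]]'
python3 - <<'E'
from h import *
s=arm.observe();e=s["eef_pos"];print(e)
for n in ("top","scene"):
    im,d,P,c=cloud(n); print(n,rim(P,(.458,.022),.061,z0=.022), pose(P,(e[0]+.039,e[1]),.043,e[2]+.014))
E
```

```text
t: 13.95
eef_pos: [0.4165, 0.024, 0.1771]
tcp_rot: [-2.221, -2.22, 0.0]
ft_force: [0.5, 0.0, -0.8]
grip_width: 0.0069
gripper_force: 44.3
[0.41650366 0.02404588 0.17709219]
top (array([0.45929355, 0.02192985]), 208, np.float64(0.0024379510924273286), np.float64(0.08376353767505962)) (array([ 0.4548,  0.0222,  0.1918, -0.0052,  0.0018]), 134)
scene (array([0.45760389, 0.02526867]), 222, np.float64(0.0038333916743523845), np.float64(0.081278463412505)) (array([ 0.4547,  0.025 ,  0.193 , -0.1552, -0.0442]), 123)
```

```bash

python3 -m creep '[[0,0,0,0,0.03,0.2,1],[0,0,0,0,0.03,0.4,1],[0,0,0,0,0.03,0.55,1],[0,0,0,0,0.03,0.68,1],[0,0,0,0,0.03,0.76,1],[0,0,0,0,0.03,0.8,1],[0,0,0,0,0.03,0.83,1],[0,0,0,0,0.03,0.83,1],[0,0,0,0,0.03,0.83,1]]'
python3 -m creep '[[0,0,0,0,0,0.02,1],[0,0,0,0,0,0.03,1],[0,0,0,0,0,0.03,1]]'
```

```text
t: 14.95
eef_pos: [0.4204, 0.0237, 0.095]
tcp_rot: [2.221, 2.221, 0.001]
ft_force: [-0.2, -0.6, -1.0]
grip_width: 0.0069
gripper_force: 44.3
t: 15.25
eef_pos: [0.4202, 0.0236, 0.0917]
tcp_rot: [2.221, 2.221, 0.001]
ft_force: [-0.2, -0.2, -0.5]
grip_width: 0.0066
gripper_force: 44.3
```

```bash

python3 -m creep '[[0,0,0,0,0,0.01,1],[0,0,0,0,0,0.02,1],[0,0,0,0,0,0.02,1]]'
python3 -m creep '[[0,0,0,0,0,0,0.72],[0,0,0,0,0,0,0.72],[0,0,0,0,0,0,0.72],[0,0,0,0,0,0,0.72],[0,0,0,0,0,0,0.72]]'
python3 -m creep '[[0,0,0,0,0,-0.3,0.72],[0,0,0,0,0,-0.7,0.6],[0,0,0,0,0,-1,0.5],[0,0,0,0,0,-1,0.5]]' >/dev/null
python3 -m creep '[[0,0,0,0.9,0,-0.2,0.5],[0,0,0,0.9,0,-0.2,0.5],[0,0,0,0.9,0,-0.2,0.5]]'
python3 - <<'E'
from h import *
for n in ("wrist","top","scene"):
    im,d,P,c=cloud(n)
    if n=="wrist": cv2.imwrite("pics/w5.png",im)
    print(n,pose(P,(.459,.022),.08,.062),rim(P,(.459,.022),.061,z0=.022),pose(P,(.459,.022),.061,.084), pose(P,(.459,.022),.043,.106))
E
```

```text
t: 15.55
eef_pos: [0.4202, 0.0236, 0.0916]
tcp_rot: [-2.221, -2.221, 0.001]
ft_force: [-5.7, 1.1, 14.4]
grip_width: 0.0067
gripper_force: 44.3
t: 16.05
eef_pos: [0.4198, 0.0237, 0.0892]
tcp_rot: [-2.221, -2.221, 0.0]
ft_force: [-0.1, -0.1, -0.1]
grip_width: 0.0265
gripper_force: 0.0
t: 16.75
eef_pos: [0.4197, 0.1172, 0.2095]
tcp_rot: [-2.215, -2.227, -0.003]
ft_force: [-0.0, 0.5, -0.3]
grip_width: 0.047
gripper_force: 0.0
wrist (array([ 0.4581,  0.0195,  0.0614, -0.0029, -0.0024]), 1737) (array([0.45900194, 0.0231712 ]), 1868, np.float64(0.009956551880306521), np.float64(0.08319088563746488)) (array([ 0.4583,  0.0201,  0.0837, -0.0055, -0.0065]), 1319) (array([ 0.4582,  0.02  ,  0.1055,  0.0026, -0.0118]), 598)
top (array([4.592e-01, 2.260e-02, 6.160e-02, 2.420e-02, 1.000e-04]), 138) (array([0.45563576, 0.02213028]), 106, np.float64(0.010769450239781595), np.float64(0.08296981522413127)) (array([ 0.4568,  0.0188,  0.0958, -0.1549,  0.1241]), 57) (array([ 0.4589,  0.0211,  0.1079, -0.0521, -0.0176]), 56)
scene (array([ 0.46  ,  0.0202,  0.0643, -0.0067,  0.0328]), 129) (array([0.45735603, 0.02626821]), 289, np.float64(0.014901130432274238), np.float64(0.08293522904019524)) (array([ 0.4592,  0.0221,  0.0874, -0.0231, -0.0258]), 108) (array([ 4.583e-01,  2.620e-02,  1.045e-01, -4.000e-04, -3.200e-03]), 129)
```

View pics/w5.png

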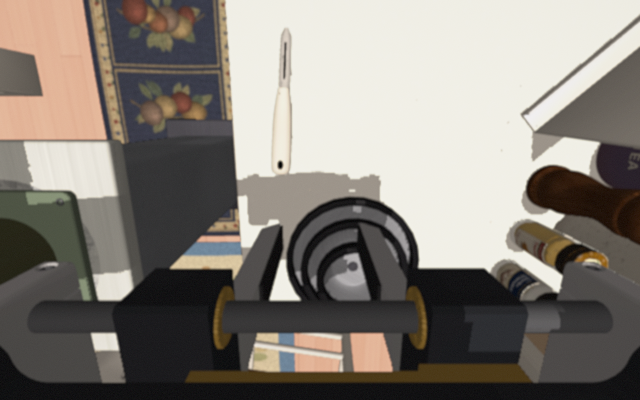

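The three rims at (352,265) are concentric at heights 61.4, 83.7 and 105.5 mm, level, and the gripper is clear.

```bash
python3 -c "
from rig import arm
print(arm.close_job())"
```

```text
the job is handed in; nothing more can be done
None
```

The three steel lids are stacked where the largest stands, level and centred to within about 1 mm, with the bowl and the purple look-alike left alone; the job was handed in about 17 s into the 53 s limit, and the hand-in returned no verdict.

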